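# Hook the casting mould shut

### The arm

A 7-joint arm with a two-finger parallel gripper is mounted at the origin on the work surface. World frame = base frame: x ahead of the robot, y to its left, z up, the work surface at z = 0. Lengths are in mm, angles in rad, forces in N, time in s.
With the tool pointing down it reaches from about 400 to 875 mm from the base axis. Payload 6.5 kg.
Tool frame: the origin (TCP) lies midway between the tips of the shut fingers; the grasp point (between the pads) lies 19 mm behind it (bot.grasp_offset is the distance from the TCP to the grasp point, in mm); z points along the fingers, x is the direction in which the jaws open and shut, and the axes are right-handed (so a half turn about z gives the same grasp; the last joint's range is limited). The gripper opens to 85 mm and grips with 20 to 120 N. Pads are 22 mm wide; open, the fingers measure 114 mm over their backs; the gripper's body (76 mm by 85 mm) begins 54 mm behind the grasp point. The pads swing forward as they close: fully open they stand 13 mm farther back than shut.
Start: joints at [-1.32, 0.536, -0.004, 1.538, 0.003, 1.067, -0.071], TCP at [202.488, 617.648, 231.29] pointing down, gripper open.
Joint ranges: [-2.7, 2.7], [-0.37, 2.16], [-1.27, 1.26], [0.24, 2.4], [-1.31, 4.45], [0.19, 1.91], [-2.76, 2.76]. Speed limits (rad/s): [2.39, 2.39, 3.14, 3.14, 3.14, 3.14, 3.14].

### API

Orientations are given as a unit quaternion [x, y, z, w].
In Python, from rig import telemetry, cams, workorder, models, bot gives the robot as it stands.
- The arm moves only by the shell command python3 -m crank 'ROWS' [FORCE]. ROWS is JSON, a list of rows, each an object with "offset": the shift along the tool's x, y, z in mm, a list of three; "rot": the turn, a rotation vector about the tool's x, y, z in degrees, a list of three; "grip": the closure, from -1 (fully open) to 1 (shut). A call has 1 to 8 rows; each row shifts and turns the commanded pose from where the row before left it, along the tool's axes as they then stand; what a row does not reach is not made up. A row lasts 1/10 s, in which the tool goes at most 50 mm and 8.59 degrees, less where a joint would pass 70% of its speed; a pose out of reach is approached as far as the arm can. A call with a gripper value outside its range is refused whole. The fingers move at their own pace and stop on an object; FORCE is the grip in N (left out, the last holds). Time passes only in rows, so rows that do not move let the fingers close. It gives the time, the measured TCP pose, the force and the opening at its end, in the units of the state.
- telemetry.read_state(): the state, without advancing time (a new reading comes with each control period).
- cams.snapshot(name): name is "scene" or "top"; returns a dict with "pixels" (480x640x3 uint8, blue, green, red), "fx", "fy", "cx", "cy" (pixels), "rvec" (rotation vector, rad) and "tvec" (3), from world to camera coordinates, as OpenCV has them. Camera axes: x right, y down, z forward; pixel columns grow to the right and rows downward; lengths in mm; the calibration is good to about 2 mm. A picture is of the moment at which its call begins. There is no depth.
- workorder.finish_job(): hands the job in, once; it reports no verdict.
Trained networks look in a picture, given as the dict that the camera call returned (one of the last four; its "shot" number tells which), for a name from the list of things; names that differ only in an ending like _2 or _b are one class to them, and where a whole thing is asked for, a point or a joint stands for the part that bears it (a point fixed in the world has none). Each returns a list of dicts, best first, with "p" (0 to 1); they miss things now and then, are a little off and sometimes report something else, mostly with a low value. They report only what shows in the picture. A call takes as long as a camera call.
- models.spot_in(picture, target): "extent" ([left, top, width, height] in pixels, round what is visible of it).
- models.trace(picture, target): "pixels" (480x640 bool, what is visible of it) and "extent" ([left, top, width, height] in pixels, round what is visible of it).
- models.spot_point(picture, target): "location" ([column, row] in pixels: a listed point, or the origin of a listed thing).
The state is a dict: "clock": time; "q": joint angles; "joint_velocities": joint speeds; "joint_efforts": joint torques, N m; "eef_pos": TCP position; "ee_rot": TCP orientation; "contact_force": force on the tool from outside, world axes, zero at the start; "moment": the same for the moment, N m; "finger_gap": opening from 0.0 (shut) to 1.0 (fully open).
Only numpy, scipy, OpenCV 4.12 (cv2) and the standard library are available. Lean on these libraries where they do the work, as an engineer would, in place of code of your own. Each camera call takes 0.05 s, during which the arm holds its last target.

### The job

The plaster mould with the red-knobbed hook is ready for casting: swing that hook home so that its crook closes round the brass catch pin, and let go of it. Leave the hook with the blue knob on the other mould as it is; that mould is still drying.

Things in the scene. Friction and masses are not known exactly. Their poses are not given: they have to be found in the camera images.
- red_hook (a joint): Hook to close: level dark steel J-shaped bar, 10 mm thick, 130 mm long, on a fixed white plaster mould (160 x 190 mm, 110 high), turning on an upright pivot. Rad: 0 = home at its stop, crook round the brass catch pin 110 mm from the pivot; grows opening, counter-clockwise from above, to 1.5. Starts open. A little stiff (about 1 N at the knob): stays where left.
- red_knob (a point): Point on the axis of that hook's upright red knob, 150 mm above the work surface, a good height to grip. The knob is a round peg 22 mm in diameter, 70 mm from the pivot, from 126 to 163 mm above the work surface; it moves on a level circle about the pivot. Nothing else on the mould rises above 127 mm.
- red_pivot (a point): Point on the upright axis of the red-knobbed hook's pivot, level with red_knob (150 mm up; the pivot's head itself ends at 126 mm). With the hook home, the knob lies on the straight line from here to the catch pin.
- blue_knob (a point): Point on the upright blue knob of the other mould's hook, same make, sizes and height as the red one; that hook stands open too and must not be swung.

How it is judged (in metres and radians):
At the end, for the whole second after the job is handed in: The red-knobbed hook is home round its catch pin (within 0.175 rad, 10 degrees, of fully closed), at rest and released; the blue-knobbed hook has not been swung (its knob within 25 mm of where it was) (value of joint red_hook below 0.175 rad and velocity of joint red_hook between -0.05 and 0.05 rad/s); the robot touches nothing.
It fails at once if the blue-knobbed hook is swung (its knob moved more than 25 mm) (distance of blue_knob from where it was at the start of the episode above 0.025 m).
It also fails if it takes over 29 s, if anything falls off the work surface, if the arm or the gripper's body presses on something with over 40 N, if the wrist force passes 120 N, or if a joint passes its speed limit or range.

## Working session

There is one attempt and no reset: what is moved stays moved. The work goes in short steps, Python scripts to look and compute and a shell command to move; the robot and the scene stay as the last step left them, time stands still between calls to the robot, and variables do not carry over. Pictures are saved under pics/ and viewed, and the job is handed in when it is done.

```bash
mkdir -p pics; cat > h.py <<'E'
import numpy as np, cv2
from rig import telemetry, cams, workorder, models, bot
def proj(s,P):
    K=np.array([[s['fx'],0,s['cx']],[0,s['fy'],s['cy']],[0,0,1.]])
    return cv2.projectPoints(np.array(P,float).reshape(-1,1,3),np.array(s['rvec'],float),np.array(s['tvec'],float),K,None)[0].reshape(-1,2)
def onz(s,uv,z):
    R=cv2.Rodrigues(np.array(s['rvec'],float))[0];t=np.array(s['tvec'],float).ravel()
    d=R.T@np.array([(uv[0]-s['cx'])/s['fx'],(uv[1]-s['cy'])/s['fy'],1]);c=-R.T@t
    return c+d*(z-c[2])/d[2]
E
python3 - <<'E'
from h import *
st=telemetry.read_state();print({k:np.round(v,3) for k,v in st.items()})
for n in ['scene','top']:
    s=cams.snapshot(n);cv2.imwrite(f'pics/{n}0.png',s['pixels'])
    for t in ['red_knob','red_pivot','blue_knob']:
        for r in models.spot_point(s,t)[:3]: print(n,t,np.round(r['location'],1),round(r['p'],2),np.round(onz(s,r['location'],150),1))
E
```

```text
{'clock': np.float64(0.0), 'q': array([-1.32 ,  0.537, -0.004,  1.539,  0.003,  1.067, -0.071]), 'joint_velocities': array([ 0.   , -0.001, -0.   ,  0.001, -0.001, -0.001,  0.   ]), 'joint_efforts': array([-0.0000e+00, -5.8341e+01,  1.0490e+00, -2.5910e+01,  1.2000e-02,
        1.0000e-02,  0.0000e+00]), 'eef_pos': array([202.299, 617.029, 230.398]), 'ee_rot': array([ 0.81 ,  0.587, -0.001,  0.001]), 'contact_force': array([0.381, 1.034, 0.044]), 'moment': array([-0.031,  0.011, -0.007]), 'finger_gap': np.float64(1.001)}
scene red_knob [231.6 231.8] 0.91 [ 463.6 -196.   150. ]
scene red_pivot [211.4 258.1] 0.58 [ 515.6 -246.7  150. ]
scene blue_knob [416.2 203.3] 0.63 [511.5 181.7 150. ]
top red_knob [405.7 289.6] 0.62 [ 463.9 -190.9  150. ]
top red_pivot [434.4 263.7] 0.74 [ 510.7 -245.7  150. ]
top blue_knob [198.4 266.8] 0.61 [512.4 189.6 150. ]
```

View pics/scene0.png

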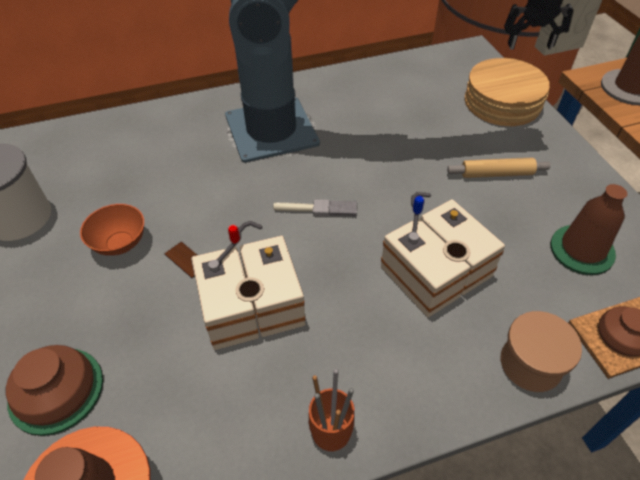

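View pics/top0.png

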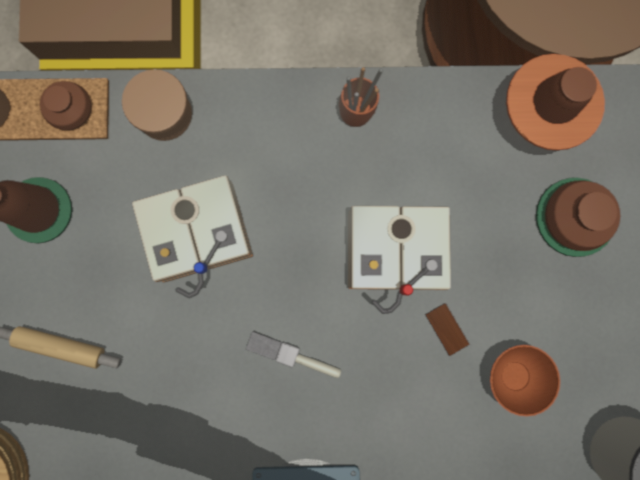

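The top view shows the red knob at (406,290), its pivot at about (432,265) and the brass pin at (374,265). The hook is open about 45°, and closing is clockwise, towards +x. The blue mould is on the left, with its knob at (200,267). Next I'll measure the pin and pivot head.

```bash
python3 - <<'E'
from h import *
S={n:cams.snapshot(n) for n in ['scene','top']}
for n,b in [('scene',(255,240,285,262)),('top',(360,255,388,277))]:
    s=S[n];hsv=cv2.cvtColor(s['pixels'],cv2.COLOR_BGR2HSV)
    m=cv2.inRange(hsv,(12,130,110),(32,255,255));x0,y0,x1,y1=b
    ys,xs=np.nonzero(m[y0:y1,x0:x1]);uv=(xs.mean()+x0,ys.mean()+y0)
    print(n,'pin',uv,len(xs),np.round(onz(s,uv,120),1))
    m=cv2.inRange(hsv,(0,170,120),(5,255,255))|cv2.inRange(hsv,(175,170,120),(180,255,255))
    x0,y0,x1,y1={'scene':(220,215,245,250),'top':(395,280,418,302)}[n]
    ys,xs=np.nonzero(m[y0:y1,x0:x1]);uv=(xs.mean()+x0,ys.mean()+y0)
    print(n,'knob',uv,len(xs),np.round(onz(s,uv,150),1))
    for r in models.spot_point(s,'red_pivot')[:1]: print('pivot',np.round(onz(s,r['location'],150),1))
    c={'scene':(213,264),'top':(432,265)}[n];print('pivhead z126',np.round(onz(s,c,126),1))
    print(np.round(proj(s,[[512,-246,126],[512,-136,120],[512,-176,150]]),1))
s=S['top'];cv2.imwrite('pics/zt.png',cv2.resize(s['pixels'][195:325,340:460],None,fx=4.5,fy=4.5,interpolation=cv2.INTER_CUBIC))
E
```

```text
scene pin (np.float64(268.4146341463415), np.float64(250.34146341463415)) 41 [ 508.7 -135.4  120. ]
scene knob (np.float64(232.48), np.float64(228.54)) 50 [ 455.8 -192.5  150. ]
pivot [ 510.  -249.7  150. ]
pivhead z126 [ 511.3 -246.7  126. ]
[[213.4 264.2]
 [268.6 251.6]
 [247.2 247.3]]
top pin (np.float64(373.12820512820514), np.float64(264.12820512820514)) 39 [ 513.1 -135.8  120. ]
top knob (np.float64(404.1764705882353), np.float64(289.6470588235294)) 17 [ 463.8 -188.1  150. ]
pivot [ 512.6 -241.8  150. ]
pivhead z126 [ 509.3 -246.6  126. ]
[[431.6 263.6]
 [373.3 264.7]
 [396.8 263.6]]
```

View pics/zt.png

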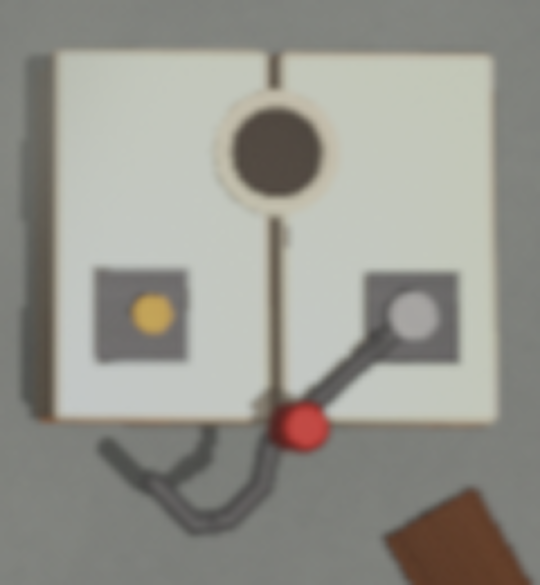

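```bash
python3 -m crank '[{"offset":[0,0,0],"rot":[0,0,8.5],"grip":-1},{"offset":[0,0,0],"rot":[0,0,8.5],"grip":-1},{"offset":[0,0,0],"rot":[0,0,8.5],"grip":-1},{"offset":[0,0,0],"rot":[0,0,8.5],"grip":-1},{"offset":[0,0,0],"rot":[0,0,8.5],"grip":-1},{"offset":[0,0,0],"rot":[0,0,8.5],"grip":-1}]' 40
cat > d.py <<'E'
from h import *;import sys
from scipy.spatial.transform import Rotation as Ro
st=telemetry.read_state();R=Ro.from_quat(st['ee_rot']);p=np.array(st['eef_pos'])
print('t',st['clock'],p.round(1),'f',np.round(st['contact_force'],1),'gap',st['finger_gap'],'xaxis',R.as_matrix()[:,0].round(3),'z',R.as_matrix()[:,2].round(3))
for a in sys.argv[1:]:
    t=np.array(eval(a));print(a,'tool offset',R.inv().apply(t-p).round(1));p=t
E
python3 d.py 480,150,225 455,-195,225 455,-195,134
```

```text
clock: 1.2
eef_pos: [202.4, 617.7, 231.4]
ee_rot: [0.984, 0.178, -0.0, -0.0]
contact_force: [0.0, -0.0, 0.3]
finger_gap: 1.002
t 1.2 [202.4 617.7 231.4] f [ 0.  -0.   0.3] gap 1.0023651448364348 xaxis [0.937 0.35  0.   ] z [-0.  0. -1.]
480,150,225 tool offset [ 96.1 535.3   6.3]
455,-195,225 tool offset [-144.3  314.4   -0. ]
455,-195,134 tool offset [-0.  0. 91.]
```

The zoom agrees: the knob is at about (462,-194), the pivot at (511,-246) and the pin at (511,-136). That puts the hook about 43° open and the knob's home at (511,-176).

```bash
python3 -m crank '[{"offset":[8.5,48,0],"rot":[0,0,0],"grip":-1},{"offset":[8.5,48,0],"rot":[0,0,0],"grip":-1},{"offset":[8.5,48,0],"rot":[0,0,0],"grip":-1},{"offset":[8.5,48,0],"rot":[0,0,0],"grip":-1},{"offset":[8.5,48,0],"rot":[0,0,0],"grip":-1},{"offset":[8.5,48,0],"rot":[0,0,0],"grip":-1},{"offset":[8.5,48,0],"rot":[0,0,0],"grip":-1},{"offset":[8.5,48,0],"rot":[0,0,0],"grip":-1}]'
python3 d.py 480,150,231 462,-194,231
```

```text
clock: 2.0
eef_pos: [403.5, 281.4, 231.7]
ee_rot: [0.983, 0.181, 0.0, -0.0]
contact_force: [0.6, 0.5, -0.5]
finger_gap: 1.001
t 2.0 [403.5 281.4 231.7] f [ 0.6  0.5 -0.5] gap 1.0012862121488586 xaxis [0.934 0.356 0.001] z [ 0.001  0.001 -1.   ]
480,150,231 tool offset [ 24.7 150.    0.6]
462,-194,231 tool offset [-1.393e+02  3.150e+02 -3.000e-01]
```

```bash
python3 -m crank '[{"offset":[8,48,0],"rot":[0,0,0],"grip":-1},{"offset":[8,48,0],"rot":[0,0,0],"grip":-1},{"offset":[8,48,0],"rot":[0,0,0],"grip":-1},{"offset":[-18,42,0],"rot":[0,0,0],"grip":-1},{"offset":[-18,42,0],"rot":[0,0,0],"grip":-1},{"offset":[-18,42,0],"rot":[0,0,0],"grip":-1},{"offset":[-18,42,0],"rot":[0,0,0],"grip":-1},{"offset":[-18,42,0],"rot":[0,0,0],"grip":-1}]'
python3 d.py 462,-194,231
```

```text
clock: 2.8
eef_pos: [466.9, -73.0, 231.7]
ee_rot: [0.983, 0.181, 0.001, -0.0]
contact_force: [1.5, -0.3, -0.3]
finger_gap: 1.0
t 2.8 [466.9 -73.  231.7] f [ 1.5 -0.3 -0.3] gap 1.000177257904523 xaxis [0.934 0.356 0.001] z [ 0.001  0.    -1.   ]
462,-194,231 tool offset [-47.7 111.3   0.6]
```

```bash
python3 -m crank '[{"offset":[-15,35,0],"rot":[0,0,0],"grip":-1},{"offset":[-15,35,0],"rot":[0,0,0],"grip":-1},{"offset":[-15,35,0],"rot":[0,0,0],"grip":-1},{"offset":[0,0,0],"rot":[0,0,0],"grip":-1},{"offset":[0,0,0],"rot":[0,0,0],"grip":-1}]'
python3 d.py 462,-194,231
python3 - <<'E'
from h import *
for n in ['scene','top']:
    s=cams.snapshot(n);cv2.imwrite(f'pics/{n}1.png',s['pixels'])
    for r in models.spot_point(s,'red_knob')[:1]: print(n,r['location'],r['p'],onz(s,r['location'],150))
    print(proj(s,[telemetry.read_state()['eef_pos']]))
a=cv2.imread('pics/scene1.png')[140:340,130:350];b=cv2.imread('pics/top1.png')[190:390,330:550]
cv2.imwrite('pics/c1.png',cv2.resize(np.hstack([a,b]),None,fx=1.8,fy=1.8))
E
```

```text
clock: 3.3
eef_pos: [462.2, -186.1, 231.4]
ee_rot: [0.984, 0.18, 0.0, -0.0]
contact_force: [0.3, 0.6, -0.2]
finger_gap: 1.003
t 3.3 [ 462.2 -186.1  231.4] f [ 0.3  0.6 -0.2] gap 1.0030107223910782 xaxis [0.935 0.354 0.   ] z [ 0.  0. -1.]
462,-194,231 tool offset [-3.   7.3  0.4]
scene [230.7, 228.7] 0.94 [ 455.10177088 -195.97229438  150.        ]
[[231.78266788 201.67746435]]
top [405.3, 290.1] 0.67 [ 462.97113612 -190.11451101  150.        ]
[[410.25236459 290.39697642]]
```

View pics/c1.png

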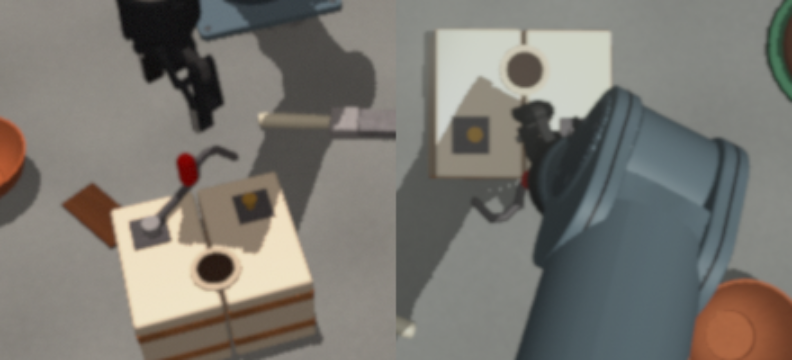

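The gripper is above the red knob, which shows between the jaws and just below them in the left crop. Now I'll descend straddling the knob, then close.

```bash
python3 -m crank '[{"offset":[-3,6,20],"rot":[0,0,0],"grip":-1},{"offset":[0,0,20],"rot":[0,0,0],"grip":-1},{"offset":[0,0,20],"rot":[0,0,0],"grip":-1},{"offset":[0,0,20],"rot":[0,0,0],"grip":-1},{"offset":[0,0,16],"rot":[0,0,0],"grip":-1},{"offset":[0,0,0],"rot":[0,0,0],"grip":-1},{"offset":[0,0,0],"rot":[0,0,0],"grip":-1}]'
python3 d.py 461,-193,135
python3 - <<'E'
from h import *
s=cams.snapshot('scene')
for r in models.spot_point(s,'red_knob')[:1]: print(r['location'],r['p'],onz(s,r['location'],150))
cv2.imwrite('pics/c2.png',cv2.resize(s['pixels'][160:330,150:330],None,fx=3.5,fy=3.5))
E
```

```text
clock: 4.2
eef_pos: [462.0, -191.5, 135.6]
ee_rot: [0.983, 0.182, -0.0, -0.0]
contact_force: [1.1, -0.3, 0.5]
finger_gap: 0.999
t 4.2 [ 462.  -191.5  135.6] f [ 1.1 -0.3  0.5] gap 0.9990206944219588 xaxis [ 0.934  0.357 -0.   ] z [-0.  0. -1.]
461,-193,135 tool offset [-1.4  1.   0.6]
[233.7, 232.9] 0.86 [ 467.76745959 -192.73753054  150.        ]
```

View pics/c2.png

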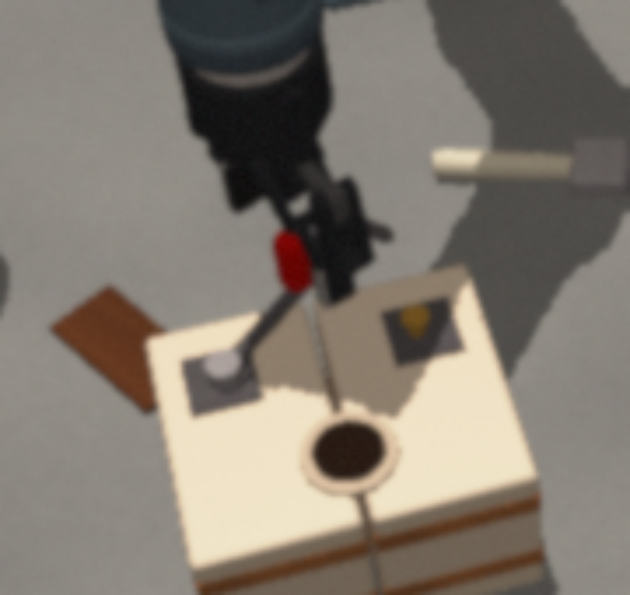

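The near (+x) finger stands beside the knob, which is at crop (292,262), and the other finger is behind it. Closing now.

```bash
python3 -m crank '[{"offset":[0,0,0],"rot":[0,0,0],"grip":1},{"offset":[0,0,0],"rot":[0,0,0],"grip":1},{"offset":[0,0,0],"rot":[0,0,0],"grip":1},{"offset":[0,0,0],"rot":[0,0,0],"grip":1},{"offset":[0,0,0],"rot":[0,0,0],"grip":1},{"offset":[0,0,0],"rot":[0,0,0],"grip":1},{"offset":[0,0,0],"rot":[0,0,0],"grip":1}]' 20
python3 d.py 470,-188,135 480,-183,135 490,-179.5,135 500,-177,135 510,-176,135
python3 - <<'E'
from h import *
s=cams.snapshot('scene')
for r in models.spot_point(s,'red_knob')[:1]: print(r['location'],r['p'],onz(s,r['location'],150))
cv2.imwrite('pics/c3.png',cv2.resize(s['pixels'][160:330,150:330],None,fx=3.5,fy=3.5))
E
```

```text
clock: 5.0
eef_pos: [462.0, -192.2, 135.6]
ee_rot: [0.983, 0.181, 0.0, 0.0]
contact_force: [-0.3, 0.1, 4.1]
finger_gap: 0.246
t 5.0 [ 462.  -192.2  135.6] f [-0.3  0.1  4.1] gap 0.24566259493524134 xaxis [0.935 0.356 0.001] z [ 0.001 -0.    -1.   ]
470,-188,135 tool offset [ 9.  -1.1  0.6]
480,-183,135 tool offset [11.1 -1.1  0. ]
490,-179.5,135 tool offset [10.6  0.3  0. ]
500,-177,135 tool offset [10.2  1.2  0. ]
510,-176,135 tool offset [9.7 2.6 0. ]
[232.0, 228.3] 0.79 [ 454.91037681 -193.2961732   150.        ]
```

View pics/c3.png

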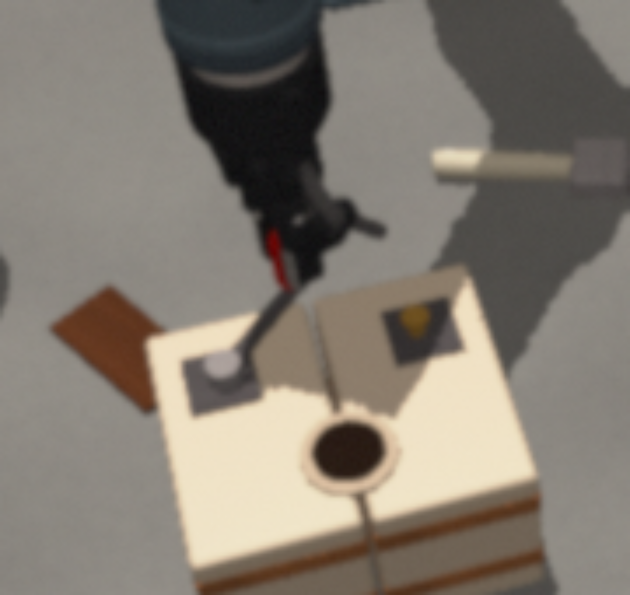

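The opening is 0.246, about 21 mm, so the knob is held. Now I'll swing it along the arc.

```bash
python3 -m crank '[{"offset":[4.5,-0.6,0],"rot":[0,0,0],"grip":1},{"offset":[4.5,-0.6,0],"rot":[0,0,0],"grip":1},{"offset":[5.5,-0.6,0],"rot":[0,0,0],"grip":1},{"offset":[5.5,-0.5,0],"rot":[0,0,0],"grip":1},{"offset":[5.3,0,0],"rot":[0,0,0],"grip":1},{"offset":[5.3,0.3,0],"rot":[0,0,0],"grip":1},{"offset":[0,0,0],"rot":[0,0,0],"grip":1}]'
python3 d.py 500,-177,135 509,-176,135
```

```text
clock: 5.8
eef_pos: [487.9, -178.2, 134.8]
ee_rot: [0.984, 0.181, -0.002, -0.002]
contact_force: [-5.6, 3.2, 7.2]
finger_gap: 0.245
t 5.8 [ 487.9 -178.2  134.8] f [-5.6  3.2  7.2] gap 0.24504838648744565 xaxis [ 0.935  0.355 -0.003] z [-0.004  0.002 -1.   ]
500,-177,135 tool offset [11.7  3.2 -0.2]
509,-176,135 tool offset [ 8.8  2.3 -0. ]
```

```bash
python3 -m crank '[{"offset":[5,0.8,0],"rot":[0,0,0],"grip":1},{"offset":[5,1,0],"rot":[0,0,0],"grip":1},{"offset":[5,1.4,0],"rot":[0,0,0],"grip":1},{"offset":[5,1.6,0],"rot":[0,0,0],"grip":1},{"offset":[0,0,0],"rot":[0,0,0],"grip":1},{"offset":[0,0,0],"rot":[0,0,0],"grip":1}]'
python3 d.py 510,-176,135
python3 - <<'E'
from h import *
s=cams.snapshot('scene')
cv2.imwrite('pics/c4.png',cv2.resize(s['pixels'][160:330,150:330],None,fx=3.5,fy=3.5))
E
```

```text
clock: 6.4
eef_pos: [508.4, -175.7, 134.6]
ee_rot: [0.984, 0.181, -0.001, -0.001]
contact_force: [-3.5, 3.6, 3.5]
finger_gap: 0.247
t 6.4 [ 508.4 -175.7  134.6] f [-3.5  3.6  3.5] gap 0.24720446548017752 xaxis [ 0.935  0.355 -0.002] z [-0.003  0.002 -1.   ]
510,-176,135 tool offset [ 1.4  0.9 -0.4]
```

View pics/c4.png

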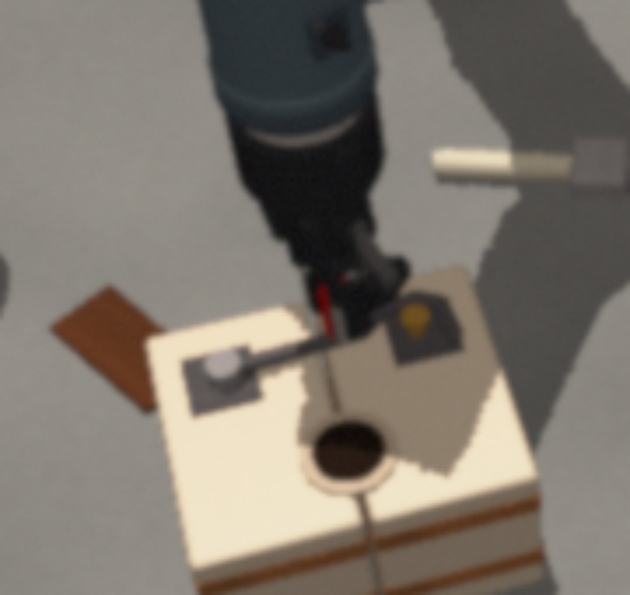

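The hook is nearly home: the bar now points from the pivot at (222,365) towards the pin at (415,320). I'll nudge on to feel the stop.

```bash
python3 -m crank '[{"offset":[1.5,0.6,0],"rot":[0,0,0],"grip":1},{"offset":[1.5,0.6,0],"rot":[0,0,0],"grip":1},{"offset":[0,0,0],"rot":[0,0,0],"grip":1},{"offset":[0,0,0],"rot":[0,0,0],"grip":1}]'
python3 d.py
```

```text
clock: 6.85
eef_pos: [511.5, -176.1, 134.6]
ee_rot: [0.984, 0.181, -0.001, -0.001]
contact_force: [-4.7, 2.4, 3.0]
finger_gap: 0.245
t 6.85 [ 511.5 -176.1  134.6] f [-4.7  2.4  3. ] gap 0.2448703009240617 xaxis [ 0.935  0.355 -0.002] z [-0.003  0.002 -1.   ]
```

```bash
python3 -m crank '[{"offset":[1.5,0.6,0],"rot":[0,0,0],"grip":1},{"offset":[1.5,0.6,0],"rot":[0,0,0],"grip":1},{"offset":[0,0,0],"rot":[0,0,0],"grip":1},{"offset":[0,0,0],"rot":[0,0,0],"grip":1}]'
python3 d.py
```

```text
clock: 7.25
eef_pos: [512.4, -176.1, 134.5]
ee_rot: [0.984, 0.18, -0.003, -0.002]
contact_force: [-11.3, 4.3, 8.9]
finger_gap: 0.245
t 7.25 [ 512.4 -176.1  134.5] f [-11.3   4.3   8.9] gap 0.24509951577969552 xaxis [ 0.935  0.355 -0.006] z [-0.008  0.003 -1.   ]
```

The stop is felt: force rose to 11 N with under 1 mm of motion. Releasing and rising.

```bash
python3 -m crank '[{"offset":[0,0,0],"rot":[0,0,0],"grip":-1},{"offset":[0,0,0],"rot":[0,0,0],"grip":-1},{"offset":[0,0,0],"rot":[0,0,0],"grip":-1},{"offset":[0,0,0],"rot":[0,0,0],"grip":-1},{"offset":[0,0,0],"rot":[0,0,0],"grip":-1},{"offset":[0,0,0],"rot":[0,0,0],"grip":-1},{"offset":[0,0,0],"rot":[0,0,0],"grip":-1}]'
python3 d.py
```

```text
clock: 7.95
eef_pos: [516.5, -176.8, 135.3]
ee_rot: [0.983, 0.181, 0.0, 0.0]
contact_force: [-0.3, 0.4, -0.4]
finger_gap: 0.999
t 7.95 [ 516.5 -176.8  135.3] f [-0.3  0.4 -0.4] gap 0.9985086655239781 xaxis [0.934 0.356 0.   ] z [ 0. -0. -1.]
```

```bash
python3 -m crank '[{"offset":[0,0,20],"rot":[0,0,0],"grip":-1}]' >/dev/null 2>&1 <<<'' && false; echo
```

```text
(no output)
```

That row was a mistake: +z on the tool points down. Checking the state straight away.

```bash
python3 d.py
```

```text
t 8.05 [ 518.4 -177.5  117. ] f [1.5 0.4 0.2] gap 0.998624442805326 xaxis [0.935 0.356 0.004] z [ 0.005 -0.001 -1.   ]
```

There's no contact force, so I'm raising it now.

```bash
python3 -m crank '[{"offset":[0,0,-15],"rot":[0,0,0],"grip":-1},{"offset":[0,0,-25],"rot":[0,0,0],"grip":-1},{"offset":[0,0,-30],"rot":[0,0,0],"grip":-1},{"offset":[0,0,-30],"rot":[0,0,0],"grip":-1},{"offset":[0,0,-25],"rot":[0,0,0],"grip":-1},{"offset":[0,0,0],"rot":[0,0,0],"grip":-1}]'
python3 d.py 420,20,245
```

```text
clock: 8.65
eef_pos: [518.5, -178.1, 245.3]
ee_rot: [0.984, 0.181, 0.003, 0.001]
contact_force: [0.6, -0.8, -0.9]
finger_gap: 1.003
t 8.65 [ 518.5 -178.1  245.3] f [ 0.6 -0.8 -0.9] gap 1.0028545129621955 xaxis [0.935 0.355 0.006] z [ 0.007 -0.001 -1.   ]
420,20,245 tool offset [ -21.7 -220.2   -0.7]
```

Moving aside between the moulds so the top camera can see.

```bash
python3 -m crank '[{"offset":[-4,-40,0],"rot":[0,0,0],"grip":-1},{"offset":[-4,-40,0],"rot":[0,0,0],"grip":-1},{"offset":[-4,-40,0],"rot":[0,0,0],"grip":-1},{"offset":[-4,-40,0],"rot":[0,0,0],"grip":-1},{"offset":[-4,-40,0],"rot":[0,0,0],"grip":-1},{"offset":[0,0,0],"rot":[0,0,0],"grip":-1},{"offset":[0,0,0],"rot":[0,0,0],"grip":-1},{"offset":[0,0,0],"rot":[0,0,0],"grip":-1}]'
python3 d.py
python3 - <<'E'
from h import *
I=[]
for n in ['scene','top']:
    s=cams.snapshot(n)
    for t in ['red_knob','red_pivot','blue_knob']:
        for r in models.spot_point(s,t)[:1]: print(n,t,np.round(r['location'],1),round(r['p'],2),np.round(onz(s,r['location'],150),1))
    I.append(s['pixels'])
cv2.imwrite('pics/e.png',np.hstack([cv2.resize(I[0][180:340,180:330],(400,427)),cv2.resize(I[1][190:330,340:460],(366,427))]))
cv2.imwrite('pics/et.png',I[1])
E
```

```text
clock: 9.45
eef_pos: [427.0, 1.8, 240.7]
ee_rot: [0.984, 0.18, 0.0, 0.0]
contact_force: [0.1, -0.7, 0.2]
finger_gap: 1.005
t 9.45 [427.    1.8 240.7] f [ 0.1 -0.7  0.2] gap 1.0053907422150206 xaxis [0.935 0.354 0.001] z [ 0.001 -0.    -1.   ]
scene red_knob [246.  245.2] 0.84 [ 506.1 -177.1  150. ]
scene red_pivot [211.4 260.3] 0.68 [ 520.8 -247.8  150. ]
scene blue_knob [417.6 204.5] 0.9 [515.5 183.  150. ]
top red_knob [394.  264.5] 0.92 [ 510.4 -170.7  150. ]
top red_pivot [434.5 262.8] 0.72 [ 512.3 -245.9  150. ]
top blue_knob [195.3 266.3] 0.73 [513.4 195.3 150. ]
```

View pics/e.png

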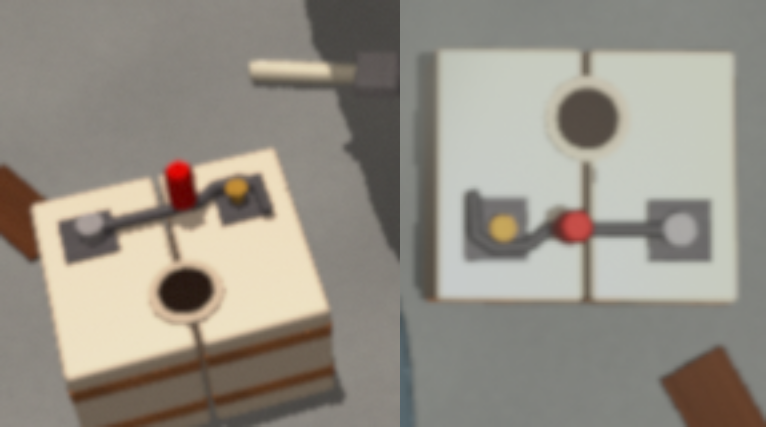

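View pics/et.png

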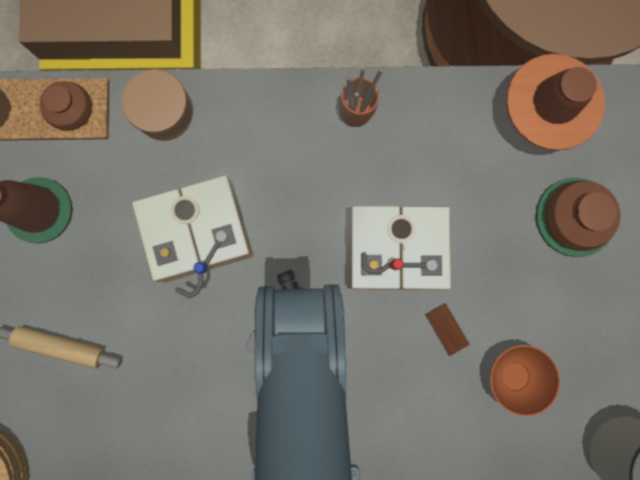

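The red hook's crook is round the brass pin, at (374,265) in the top view. The bar is in line from the pivot (432,265) through the knob (397,265) to the pin. The blue knob is still at (200,267), and the arm is clear.

```bash
python3 -c "
from rig import workorder;print(workorder.finish_job())"
```

```text
the job is handed in; nothing more can be done
None
```

The red-knobbed hook is home with its crook round the brass pin, and I handed the job in at about 9.6 s of the 29 s allowed. I gripped the red knob, swung it along its arc until I felt the stop (about 12 N at the wrist), then let go and moved the arm clear.

**Last checks:**
- **Red hook:** in the final pictures the pivot, knob and pin are in line and the crook is round the pin. The networks put the knob within about 5 mm of its expected home.
- **Blue hook:** it looks unmoved in the pictures. The networks' before and after positions for its knob differ by 4–6 mm, about the spread of their other readings.
- **Arm:** the gripper was open and clear of everything, and the contact force read near zero.

**One mistake:** after letting go, I sent one row with the wrong sign, which lowered the open gripper about 18 mm around the knob. The force reading right after was under 2 N, with no sign of contact. I raised it at once, and the final pictures above were taken after that.

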